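Set the flow iris to the peg mark and lock it

ROBOT

A 6-joint arm with a two-finger parallel gripper is mounted at the origin on a cart in front of the work surface, level with it; the furniture and walls round the work are solid. World frame = base frame: x ahead of the robot, y to its left, z up, the work surface at z = 0. Lengths are in m, angles in rad, forces in N, time in s.
With the tool pointing down it reaches from about 0.325 to 0.875 m from the base axis. Payload 4.4 kg.
Tool frame: the origin (TCP) lies at the very end of the fingers, on their centre line; the grasp point (between the pads) lies 19 mm behind it (env.grasp_offset is the z of the grasp point in the tool frame, in m); z points along the fingers, x is the direction in which the jaws open and shut, and the axes are right-handed (so a half turn about z gives the same grasp; the last joint's range is limited). The gripper opens to 85 mm and grips with 20 to 120 N. Pads are 22 mm wide; open, the fingers measure 114 mm over their backs; the gripper's body (76 mm by 85 mm) begins 54 mm behind the grasp point. The pads swing forward as they close: fully open they stand 13 mm farther back than shut.
Start: joints at [1.038, 0.207, 1.542, -0, 1.393, -0.15], TCP at [0.214, 0.534, 0.231] pointing down, gripper open.
Joint ranges: [-2.73, 2.73], [-0.86, 2.22], [0.23, 2.46], [-1.11, 4.25], [0.08, 2.63], [-2.82, 2.82]. Speed limits (rad/s): [2.79, 2.79, 3.14, 3.14, 3.14, 3.14].

INTERFACE

Orientations are given as a unit quaternion [w, x, y, z].
In Python, from cell import env gives the robot as it stands. The module is installed in compiled form; this text tells all that it offers. Calls block until the motion is done:
- env.move_pose(position, orientation): joint-space move of the TCP to a pose.
- env.line_to(position, rot=None, speed=0.15, guard=None): straight line of the TCP; rot=None keeps the orientation; speed is the mean speed in m/s. With guard (N) it stops when the force on the tool has changed by that much, and returns True; else False.
- env.set_joints(angles): joint-space move.
- env.release() and env.grasp(squeeze=None): open the fingers fully, or close them until they stop; squeeze is the grip in N (None keeps the last).
- env.dwell(seconds).
- env.inverse_kinematics(position, orientation): joint angles nearest the present ones, or None.
- env.get_state(): the state.
- env.grab_frame(name): name is "scene" or "top"; returns a dict with "frame" (480x640x3 uint8, blue, green, red), "depth" (480x640 float32, m along the optical axis (not along the pixel's ray), 0 where there is no reading), "fovy" (degrees; the focal length in pixels is half the picture's height over the tangent of half this angle, whatever the lens; pixels are square), "cx", "cy" (the principal point, pixels), "k1" (the pictures are not rectified: a ray, as slopes to the right and down, at radius r is drawn at 1 + k1 r^2 times it, then the intrinsics apply), "xyz" and "attitude" of the camera in the world. Camera axes: x right, y down, z forward; pixel columns grow to the right and rows downward; lengths in m; the calibration is good to about 2 mm. A picture is of the moment at which its call begins.
A pose or a line that the arm cannot do raises env.MotionError and nothing moves.
- env.close_job(): hands the job in, once; it reports no verdict.
The state is a dict: "clock": time; "joints": joint angles; "dq": joint speeds; "joint_torque": joint torques, N m; "tcp_pos": TCP position; "tool_rot": TCP orientation; "force": force on the tool from outside, world axes, zero at the start; "wrist_torque": the same for the moment, N m; "width": opening from 0.0 (shut) to 1.0 (fully open).
Only numpy, scipy, OpenCV 4.12 (cv2) and the standard library are available. Lean on these libraries where they do the work, as an engineer would, in place of code of your own. Each camera call takes 0.05 s, during which the arm holds its last target.

TASK

The flow iris on the bench stands shut and locked; open it to the setting marked by the red peg in its scale. With the fingertips only, push the blue-knobbed lock lever outward so that the iris ring is free, push the black-knobbed iris lever round its arc until the red peg stands in the middle of the lever's window, then push the lock lever fully home again so that it locks the ring there. Push gently, grip nothing, and leave the loose things round about where they are.

Things in the scene. Friction and masses are not known exactly. Their poses are not given: they have to be found in the camera images.
- iris: The iris damper, fixed to the worktop; origin under its centre at worktop height, on the vertical axis of ring and lever; z up, -x towards the middle of the white scale. Round foot of radius 79 mm, aluminium housing of radius 94 mm, inlet rim of radius 57 mm and 87 mm high; outside the rim nothing but the two knobs rises above 82 mm.
- iris_lever (a joint): Angle of the iris ring with its slotted steel lever, rad. 0 = shut (lever at the scale's smallest dot, its left end seen from the robot); grows counter-clockwise seen from above, to 1.275. Notches every 0.157 from 0, one per scale hole. Locked while the lock is home; else it turns against friction (2 N at the knob) and stays where it is left.
- lever_knob (a point): Middle of the black upright knob at the end of the iris lever: a cylinder 16 mm in diameter from 82 to 118 mm above the worktop (this point at 100 mm), 130 mm from the iris axis. It is pushed sideways.
- lever_window (a point): Centre of the open window (13 mm wide across, 21 mm long) in the lever, 105 mm from the iris axis, on the line from the axis to lever_knob, 70 mm above the worktop. The lever is 23 mm wide and 5 mm thick.
- set_peg: Red round peg, 11 mm in diameter and 9 mm high, screwed into one of the nine holes of the white scale, 105 mm from the iris axis; origin at the centre of its underside, 58 mm above the worktop. The other holes hold flat dark screws; neighbouring holes are 16.5 mm apart. The lever passes above the peg. Fixed.
- lock_pawl (a joint): Angle of the lock lever, rad. 0 = home (nose between two index pins of the ring: locked); grows counter-clockwise, outward from the iris, to 0.45. Above 0.2 the ring is free. Friction (1.3 N at its knob) keeps it where it is left. The nose enters only at a notch and draws the ring in if within about 2.5 degrees; else it stops on a pin, at 0.1 to 0.18.
- pawl_knob (a point): Middle of the blue upright knob on the lock lever: a cylinder 16 mm in diameter from 84 to 118 mm above the worktop (this point at 100 mm), 78 mm from pawl_pivot. At home it is 111 mm from the iris axis, fully out about 137 mm. It is pushed sideways.
- pawl_pivot (a point): Top of the vertical pivot of the lock lever, on the right-hand side of the housing, 76 mm above the worktop.
- guard_foot (a point): A point at worktop height on the foot of the flat front face of the tall machine guard (perforated sheet, fixed, 555 mm high) behind the work: keep the arm off it. The face is turned: for each 100 mm to the left (+y) of this point it comes 27 mm nearer (-x), to 470 mm left; to the right it recedes as much, to 310 mm right.
- canister: Dark grey filter canister with a red band, 69 mm in diameter, 58 mm high, loose, standing left of the iris; origin at the centre of its underside.
- meter: Yellow hand-held pressure meter, 141 x 74 x 27 mm, loose, lying left of the iris; origin at the centre of its underside.
- tee: Brass pipe tee, 22 x 52 x 35 mm, loose, standing right of the iris with its branch up; origin at the centre of its underside.

How it is judged:
On the way, in this order (a step that is already met when the one before it is completed fails the run):
1. the lock lever is pushed out while the iris is still shut (value of joint lock_pawl above 0.22 rad and value of joint iris_lever below 0.1 rad), for 0.1 s.
2. the iris lever stands over the red peg, with the lock still out (value of joint lock_pawl above 0.2 rad and horizontal distance between lever_window and set_peg below 0.007 m), for 0.2 s.
At the end, for the whole second after the job is handed in: The red peg is within 5 mm of the middle of the lever's window (seen from above), the lock lever is home (under 0.04 rad) and the ring is at rest (horizontal distance between lever_window and set_peg below 0.005 m and value of joint lock_pawl below 0.04 rad and velocity of joint iris_lever between -0.05 and 0.05 rad/s); the robot touches nothing.
It fails at once if the canister is pushed more than 15 mm or lifted (distance of canister from where it was at the start of the episode above 0.015 m).
It fails at once if the pressure meter is pushed more than 15 mm or lifted (distance of meter from where it was at the start of the episode above 0.015 m).
It fails at once if the brass tee is pushed more than 15 mm or lifted (distance of tee from where it was at the start of the episode above 0.015 m).
It fails at once if a part of the iris is gripped or pushed hard (contact force between the fingers and iris above 40 N).
It also fails if it takes over 72 s, if anything falls off the work surface, if the arm or the gripper's body presses on something with over 40 N, if the wrist force passes 120 N, or if a joint passes its speed limit or range.

## Working session

There is one attempt and no reset: what is moved stays moved. The work goes in short steps, each a Python script; the robot and the scene stay as the last script left them, time stands still between calls to the robot, and variables do not carry over. Pictures are saved under pics/ and viewed, and the job is handed in when it is done.

```bash
ls; mkdir -p pics
python3 - <<'E'
from cell import env
import cv2, numpy as np
s=env.get_state(); print(s)
for n in ("scene","top"):
    f=env.grab_frame(n); cv2.imwrite(f"pics/{n}0.png",f["frame"])
    print(n,{k:f[k] for k in f if k not in("frame","depth")}, f["depth"].min(),f["depth"].max())
    np.savez(f"{n}0.npz",**f)
E
```

```text
pics
{'clock': 0.0, 'joints': array([ 1.03850473e+00,  2.07425037e-01,  1.54296988e+00,  6.87805720e-06,
        1.39351384e+00, -1.50511495e-01]), 'dq': array([ 0.00141584, -0.00048469, -0.00209889,  0.00042418,  0.0010717 ,
       -0.00114694]), 'joint_torque': array([ 7.45279867e-04, -3.83035183e+01, -2.91596568e+01, -1.34138991e-04,
        1.03287661e-02,  2.15558634e-05]), 'tcp_pos': array([0.21385034, 0.53292726, 0.23011536]), 'tool_rot': array([ 4.94388847e-04,  8.28423892e-01,  5.60100450e-01, -1.04722682e-03]), 'force': array([ 1.09352995,  0.25352498, -0.14077373]), 'wrist_torque': array([0.04889591, 0.01553996, 0.01142613]), 'width': 1.000632861723676}
scene {'fovy': 42.92228882024294, 'cx': 321.8366662450632, 'cy': 247.2080462501952, 'k1': 0.007123704917487633, 'xyz': array([ 0.25678785, -0.88794411,  1.2087042 ]), 'attitude': array([-0.32860643,  0.92951961, -0.15726213,  0.05726892])} 0.0 3.6017034
top {'fovy': 50.196327467514365, 'cx': 317.6809865834939, 'cy': 239.38099085046977, 'k1': -0.10386021428740691, 'xyz': array([ 0.40461763, -0.03677465,  1.31168873]), 'attitude': array([ 0.05509584, -0.70208968,  0.70912248, -0.03434869])} 0.0 2.1588912
```

View pics/scene0.png

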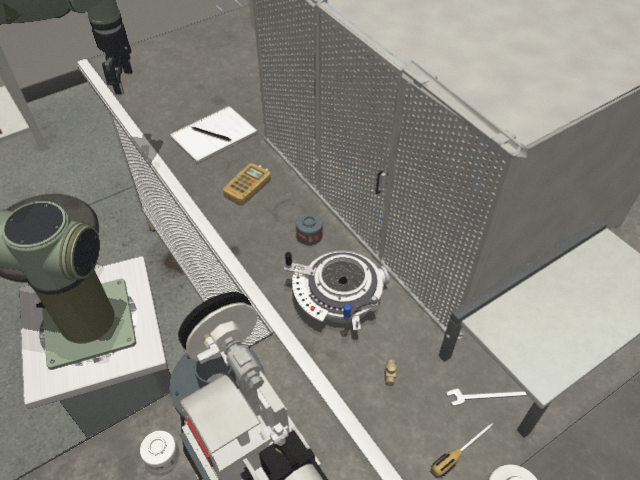

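View pics/top0.png

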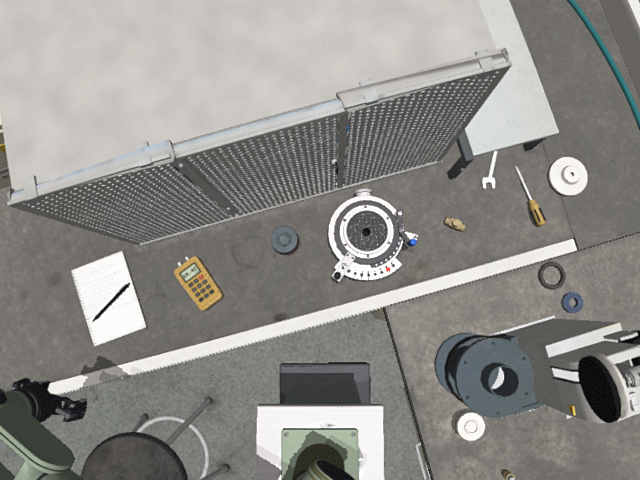

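The overviews show the iris at about (366,232) in top, with its black knob near (337,277), red peg near (388,268) and blue knob near (413,241). A railing stands between the robot and the bench. Next I'll zoom in and build the projection code.

```bash
cat > cam.py <<'E'
import numpy as np, cv2
from scipy.spatial.transform import Rotation as R
def KD(f):
    h,w=f["frame"].shape[:2]; F=h/2/np.tan(np.radians(float(f["fovy"]))/2)
    return np.array([[F,0,float(f["cx"])],[0,F,float(f["cy"])],[0,0,1]]),np.array([float(f["k1"]),0,0,0])
def rot(f):
    q=f["attitude"]; return R.from_quat([q[1],q[2],q[3],q[0]]).as_matrix()
def ray(f,uv):
    K,D=KD(f); p=cv2.undistortPoints(np.array(uv,float).reshape(-1,1,2),K,D).reshape(-1,2)
    return np.c_[p,np.ones(len(p))]@rot(f).T, np.array(f["xyz"])
def at_z(f,uv,z):
    d,o=ray(f,uv); return o+d*((z-o[2])/d[:,2])[:,None]
def by_depth(f,uv):
    d,o=ray(f,uv); uv=np.array(uv).reshape(-1,2).round().astype(int); return o+d*f["depth"][uv[:,1],uv[:,0]][:,None]
def proj(f,P):
    K,D=KD(f); M=rot(f).T; P=np.array(P,float).reshape(-1,3)
    return cv2.projectPoints(P,cv2.Rodrigues(M)[0],-M@np.array(f["xyz"]),K,D)[0].reshape(-1,2)
def tri(fs,uvs):
    A=np.zeros((3,3));b=np.zeros(3)
    for f,uv in zip(fs,uvs):
        d,o=ray(f,[uv]); d=d[0]/np.linalg.norm(d[0]); M=np.eye(3)-np.outer(d,d); A+=M;b+=M@o
    return np.linalg.solve(A,b)
E
python3 - <<'E'
import numpy as np,cv2
t=np.load("top0.npz");s=np.load("scene0.npz")
c=t["frame"][175:305,300:474];cv2.imwrite("pics/t1.png",cv2.resize(c,None,fx=4.6,fy=4.6,interpolation=cv2.INTER_CUBIC))
c=s["frame"][230:340,265:412];cv2.imwrite("pics/s1.png",cv2.resize(c,None,fx=5.4,fy=5.4,interpolation=cv2.INTER_CUBIC))
from cam import *
print("fence/top pixels",by_depth(t,[(420,287),(300,320),(200,350),(420,293),(366,302)]).round(3))
print("iris rim",by_depth(t,[(345,232),(366,210),(388,232),(366,255)]).round(3))
print("canister,tee,meter",by_depth(t,[(284,240),(455,223),(198,285)]).round(3))
print("guard foot",by_depth(t,[(140,243),(230,220),(440,160),(336,188)]).round(3))
print("guard top",by_depth(t,[(15,197),(345,100),(505,60)]).round(3))
E
```

```text
fence/top pixels [[ 0.446 -0.258  0.004]
 [ 0.366  0.048 -0.001]
 [ 0.291  0.304  0.003]
 [ 0.431 -0.258  0.001]
 [ 0.41  -0.12   0.003]]
iris rim [[ 0.578 -0.067  0.086]
 [ 0.631 -0.119  0.089]
 [ 0.576 -0.171  0.09 ]
 [ 0.523 -0.118  0.068]]
canister,tee,meter [[ 0.564  0.083  0.053]
 [ 0.605 -0.348  0.031]
 [ 0.455  0.305  0.026]]
guard foot [[ 0.566  0.464  0.017]
 [ 0.625  0.229  0.005]
 [ 0.771 -0.317  0.029]
 [ 0.702 -0.048  0.019]]
guard top [[ 0.573  0.463  0.563]
 [ 0.715 -0.059  0.563]
 [ 0.78  -0.311  0.564]]
```

View pics/t1.png

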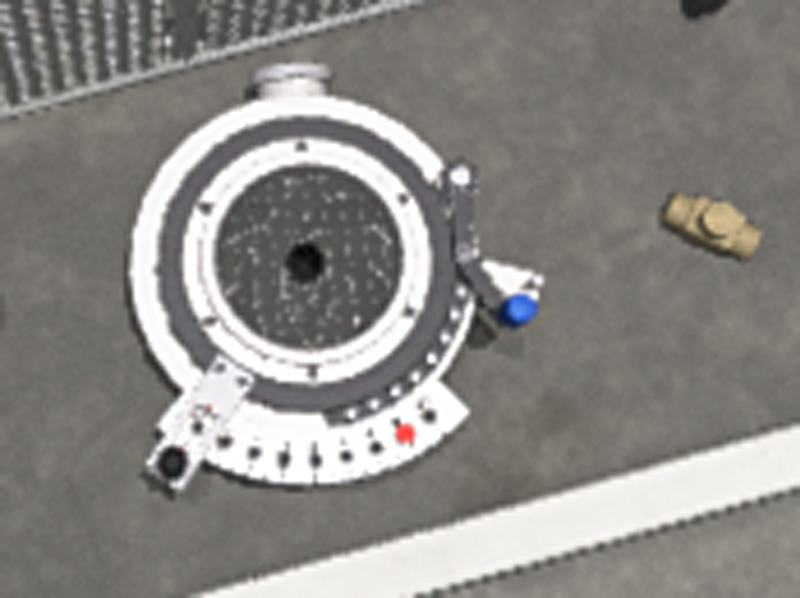

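View pics/s1.png

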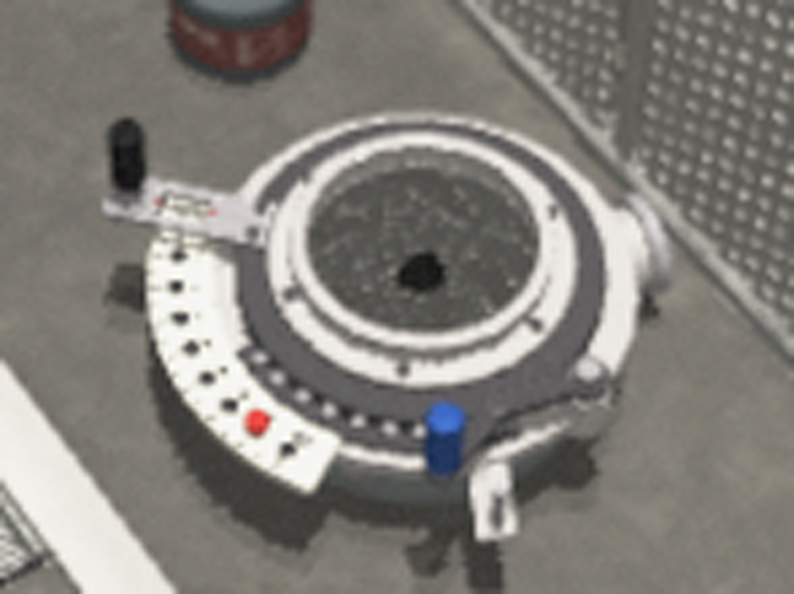

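Run:
```python
import numpy as np,cv2
from cam import *
from scipy.optimize import least_squares
t=np.load("top0.npz");s=np.load("scene0.npz")
T=lambda a:np.array(a)/4.6+[300-.39,175-.39]; S=lambda a:np.array(a)/5.4+[265-.4,230-.4]
for n,a,b in [("black",(174,463),(126,126)),("blue",(518,309),(446,412)),("peg",(405,433),(258,421)),("pivot",(461,172),(592,370))]:
    print(n,tri([t,s],[T(a),S(b)]).round(4))
holes=[(224,441),(253,453),(284,459),(315,460),(346,456),(376,446),(405,433),(430,414)]
H=at_z(t,T(holes),.059); H[6]=at_z(t,T([holes[6]]),.067)
print(H.round(4))
# fit: iris centre cx,cy,phi0, holes at radius .105
idx=np.arange(1,9)
def res(p):
    a=p[2]+.157*idx
    return np.r_[p[0]+.105*np.cos(a)-H[:,0],p[1]+.105*np.sin(a)-H[:,1]]
r=least_squares(res,[.58,-.12,2.4]);print(r.x,np.abs(r.fun).max())
print("rim centre",at_z(t,T([(308,258)]),.087))
print("pred knob",r.x[:2]+.13*np.array([np.cos(r.x[2]),np.sin(r.x[2])]))
d=t["depth"]; # rim/housing by point cloud
```

```text
black [ 0.4721 -0.0476  0.1192]
blue [ 0.5492 -0.2243  0.1156]
peg [ 0.4893 -0.1706  0.0621]
pivot [ 0.6256 -0.202   0.0778]
[[ 0.4868 -0.0748  0.059 ]
 [ 0.4802 -0.0901  0.059 ]
 [ 0.4768 -0.1065  0.059 ]
 [ 0.4761 -0.123   0.059 ]
 [ 0.4781 -0.1394  0.059 ]
 [ 0.4832 -0.1555  0.059 ]
 [ 0.4894 -0.1702  0.067 ]
 [ 0.4999 -0.1846  0.059 ]]
[ 0.58145992 -0.11892983  2.55315963] 0.0008819288951367188
rim centre [[ 0.58040437 -0.11947284  0.087     ]]
pred knob [ 0.47332443 -0.04677225]
```

Two-view triangulation agrees with the text. Knob tops come out at 119 and 116 mm (118 given), the peg hole radius fits to under 1 mm, and the peg is in hole 7 (counting from 0), which gives a lever target of about 1.10 rad. I'll close the fingers and go to the inside of the blue knob.

```bash
cat > geo.py <<'E'
import numpy as np
C=np.array([.5812,-.1191]); PH0=2.553; PIV=np.array([.6256,-.202]); BL=np.array([.5492,-.2243])
v=BL-PIV; v=v/np.linalg.norm(v)*.078
def rotm(a): return np.array([[np.cos(a),-np.sin(a)],[np.sin(a),np.cos(a)]])
def blue(a): return PIV+rotm(a)@v
def bdir(a): w=rotm(a+np.pi/2)@v; return w/np.linalg.norm(w)   # outward push dir
def knob(a): return C+.13*np.array([np.cos(PH0+a),np.sin(PH0+a)])
def kdir(a): return np.array([-np.sin(PH0+a),np.cos(PH0+a)])
def quat(d):  # tool y axis along +-d, tool x perpendicular, pick x angle in a modest range
    a=np.arctan2(d[1],d[0])+np.pi/2
    a=(a+np.pi/2)%np.pi-np.pi/2
    return [0,np.cos(a/2),np.sin(a/2),0]
def p3(xy,z): return [float(xy[0]),float(xy[1]),float(z)]
E
python3 - <<'E'
from cell import env
from geo import *
import cv2
env.grasp(20)
d=bdir(0); q=quat(d); p=blue(0)-d*.034
print(blue(0),blue(.38),d,p,q)
print(env.inverse_kinematics(p3(p,.2),q),env.inverse_kinematics(p3(p,.096),q))
env.move_pose(p3(p,.21),q)
s=env.get_state();print(s["clock"],s["tcp_pos"],s["joints"].round(3),s["width"],s["force"])
for n in("top","scene"):
    f=env.grab_frame(n);cv2.imwrite(f"pics/{n}1.png",f["frame"])
E
```

```text
[ 0.55072439 -0.22385505] [ 0.56417216 -0.25006891] [ 0.28019299 -0.95994369] [ 0.54119783 -0.19121697] [0, np.float64(0.989935273315607), np.float64(0.14152086293389532), 0]
[-4.90379396e-01  2.31292331e-01  1.57826146e+00 -4.44089210e-16
  1.33203887e+00 -7.74374540e-01] [-4.90379396e-01  3.49357738e-01  1.66211414e+00 -4.44089210e-16
  1.13012078e+00 -7.74374540e-01]
3.6667 [ 0.54144271 -0.19034514  0.21002679] [-0.489  0.222  1.568  0.     1.352 -0.774] -0.0002364974332503269 [ 0.1645997  -0.31943442 -0.4327993 ]
```

View pics/scene1.png

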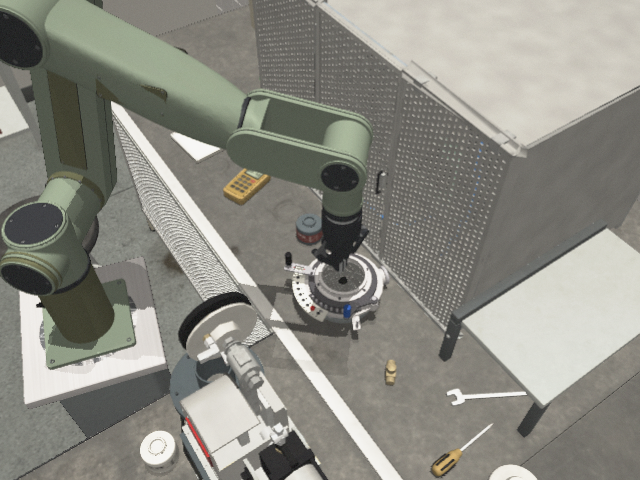

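The gripper hangs over the iris near (343,270), well clear of the guard. I'll descend with a guard, then push the blue knob out.

Run:
```python
from cell import env
from geo import *
import cv2
p=env.get_state()["tcp_pos"]
d=bdir(0); p0=blue(0)-d*.034
print("down hit",env.line_to(p3(p0,.098),rot=quat(d),speed=.08,guard=8))
for a in (0.0,.1,.2,.3,.38):
    d=bdir(a); h=env.line_to(p3(blue(a)-d*.019,.098),rot=quat(d),speed=.03,guard=12)
    s=env.get_state();print(a,h,s["tcp_pos"].round(4),s["force"].round(2))
    if h: break
f=env.grab_frame("scene");cv2.imwrite("pics/s2.png",cv2.resize(f["frame"][200:350,250:450],None,fx=4,fy=4,interpolation=cv2.INTER_CUBIC))
print(s["clock"])
```

```text
down hit False
0.0 False [ 0.5453 -0.2057  0.0979] [-0.35 -0.06  0.06]
0.1 False [ 0.5461 -0.2135  0.098 ] [-0.49  0.07 -0.58]
0.2 False [ 0.5477 -0.2215  0.098 ] [-0.05  0.48 -0.96]
0.3 False [ 0.55   -0.2292  0.098 ] [ 0.43 -0.3   0.58]
0.38 False [ 0.5525 -0.2351  0.098 ] [-0.63 -0.16  0.7 ]
7.5833
```

View pics/s2.png

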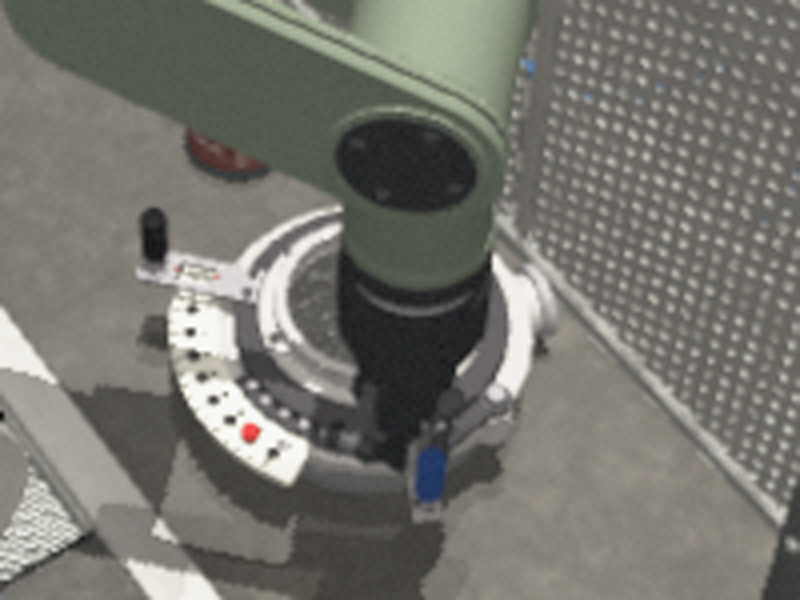

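The blue knob's top now sits near (358,313), moved outward from (347,306). I'll back off, lift, move clear to the lever side and measure the pawl angle there.

Run:
```python
from cell import env
from geo import *
from cam import *
a=.38;d=bdir(a); 
env.line_to(p3(blue(a)-d*.030,.098),speed=.06)
env.line_to(p3(blue(a)-d*.030,.16),speed=.12)
k=knob(0)-kdir(0)*.040
env.line_to(p3(k,.16),rot=quat(kdir(0)),speed=.15)
for n in("top","scene"):
    f=env.grab_frame(n);np.savez(n+"3.npz",**f)
    for a in(0,.1,.2,.3,.4):print(n,a,proj(f,p3(blue(a),.118)).round(1))
    u0,v0,w,h=(300,175,174,130) if n=="top" else (265,230,147,110)
    cv2.imwrite(f"pics/{n}3.png",cv2.resize(f["frame"][v0:v0+h,u0:u0+w],None,fx=4.6,fy=4.6,interpolation=cv2.INTER_CUBIC))
s=env.get_state();print(s["clock"],s["tcp_pos"],s["joints"].round(2))
```

```text
top 0 [[412.2 240.8]]
top 0.1 [[415.3 239.7]]
top 0.2 [[418.2 238.3]]
top 0.3 [[421.  236.6]]
top 0.4 [[423.6 234.6]]
scene 0 [[347.6 304.9]]
scene 0.1 [[349.9 307.4]]
scene 0.2 [[352.6 309.6]]
scene 0.3 [[355.4 311.6]]
scene 0.4 [[358.6 313.3]]
10.3417 [ 0.49531869 -0.0140585   0.15986309] [-0.2   0.11  1.81 -0.    1.22  0.39]
```

View pics/top3.png

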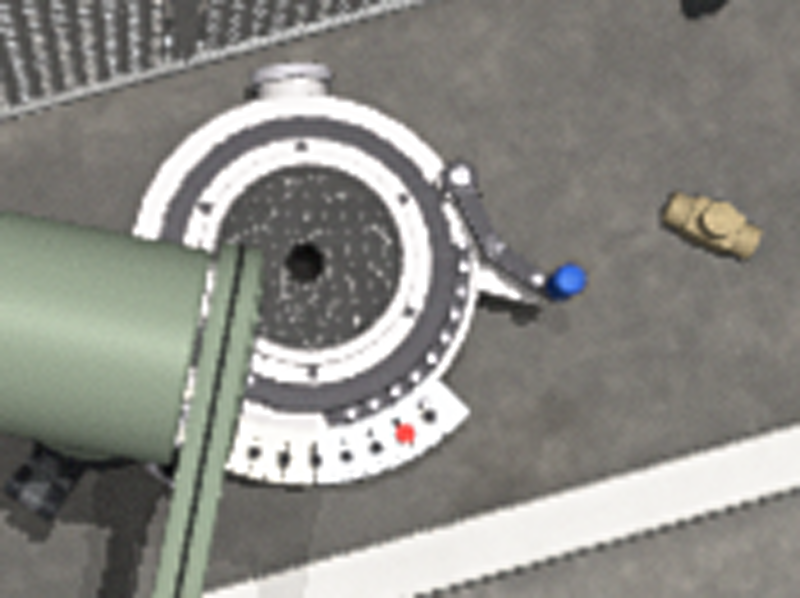

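View pics/scene3.png

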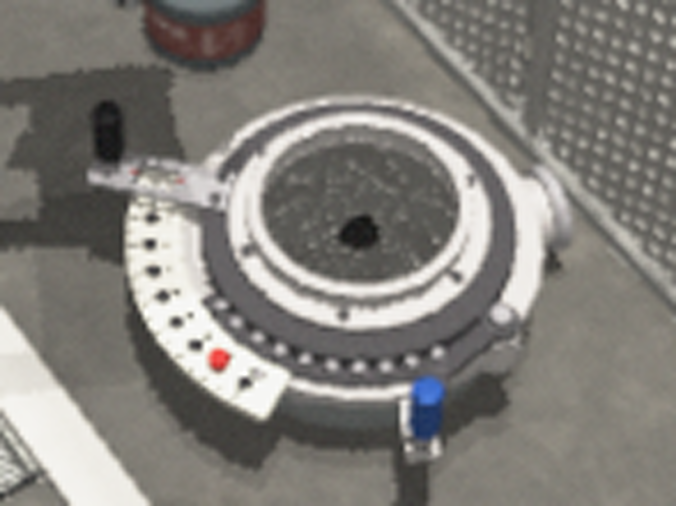

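Both views put the lock at about 0.37 rad with the iris still shut: blue top at top-frame (423.1,235.7). Now I'll push the black knob round its arc.

Run:
```python
from cell import env
from geo import *
from cam import *
k=knob(0)-kdir(0)*.036
print(env.line_to(p3(k,.098),speed=.1,guard=8))
for a in np.linspace(0,1.085,12):
    # chord correction is tiny; finger centre 19 mm behind knob
    d=kdir(a); h=env.line_to(p3(knob(a)-d*.019,.098),rot=quat(d),speed=.05,guard=15)
    s=env.get_state();print(round(a,3),h,s["tcp_pos"].round(4),s["force"].round(2))
    if h: break
for n in("top","scene"):
    f=env.grab_frame(n)
    u0,v0,w,h=(300,175,174,130) if n=="top" else (265,230,147,110)
    cv2.imwrite(f"pics/{n}4.png",cv2.resize(f["frame"][v0:v0+h,u0:u0+w],None,fx=4.6,fy=4.6,interpolation=cv2.INTER_CUBIC))
print(s["clock"])
```

```text
False
0.0 False [ 0.4836 -0.0315  0.0982] [-0.2   0.38  0.15]
0.099 False [ 0.4754 -0.0412  0.098 ] [ 0.6  -0.1  -0.25]
0.197 False [ 0.4683 -0.0519  0.098 ] [-0.25  0.07  0.67]
0.296 False [ 0.4623 -0.0634  0.098 ] [ 0.55 -0.71 -0.44]
0.395 False [ 0.4574 -0.0754  0.098 ] [ 0.29  0.36 -0.89]
0.493 False [ 0.4537 -0.0878  0.098 ] [-0.05 -0.05  0.14]
0.592 False [ 0.4512 -0.1005  0.098 ] [-0.16 -0.57 -0.36]
0.69 False [ 0.45   -0.1134  0.098 ] [ 0.84 -0.87  0.34]
0.789 False [ 0.4501 -0.1263  0.098 ] [-0.56  0.06 -0.43]
0.888 False [ 0.4514 -0.1392  0.098 ] [-0.34 -0.08  0.21]
0.986 False [ 0.454  -0.1519  0.098 ] [-0.22 -0.72  0.96]
1.085 False [ 0.4579 -0.1643  0.098 ] [0.12 0.55 0.61]
16.1
```

View pics/top4.png

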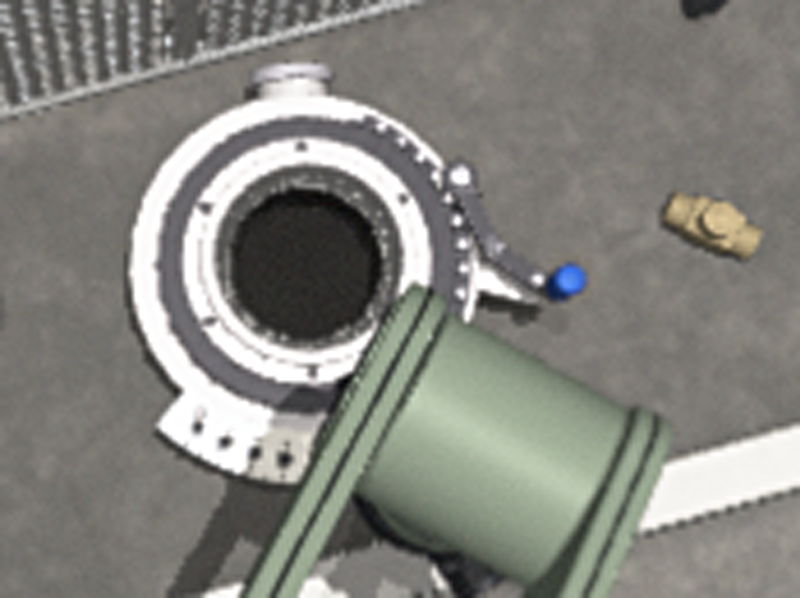

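View pics/scene4.png

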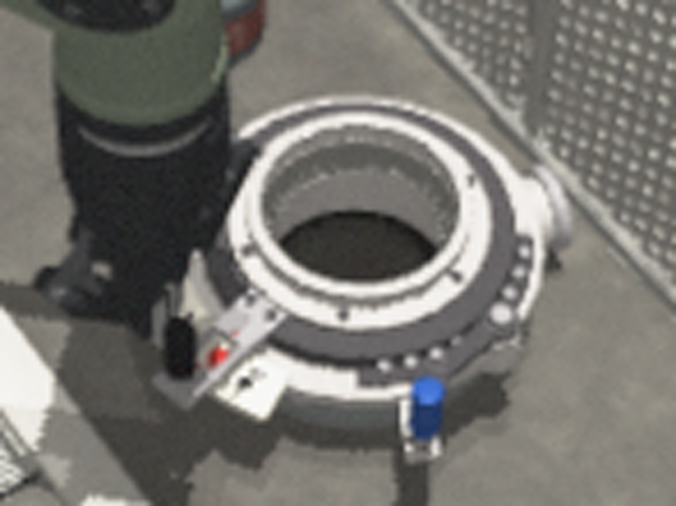

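The red peg shows in the lever window at scene4 (218,355). I'll back off, clear the view and measure the lever angle.

Run:
```python
from cell import env
from geo import *
from cam import *
a=1.085
env.line_to(p3(knob(a)-kdir(a)*.035,.098),speed=.08)
env.line_to(p3(knob(a)-kdir(a)*.035,.18),speed=.15)
env.line_to(p3([.45,.05],.18),rot=quat(kdir(.5)),speed=.25)
for n in("top","scene"):
    f=env.grab_frame(n);np.savez(n+"5.npz",**f)
    u0,v0,w,h=(350,215,87,65) if n=="top" else (285,280,80,60)
    cv2.imwrite(f"pics/{n}5.png",cv2.resize(f["frame"][v0:v0+h,u0:u0+w],None,fx=9,fy=9,interpolation=cv2.INTER_CUBIC))
    for a in(1.0,1.05,1.1,1.15):print(n,a,((proj(f,p3(knob(a),.118))-[u0,v0]+.4)*9).round(0), ((proj(f,p3(C+(knob(a)-C)*105/130,.0725))-[u0,v0]+.4)*9).round(0))
    print("peg top pred",((proj(f,p3(C+(knob(1.099)-C)*105/130,.067))-[u0,v0]+.4)*9).round(0))
print(env.get_state()["clock"])
```

```text
top 1.0 [[369. 579.]] [[311. 503.]]
top 1.05 [[392. 568.]] [[329. 494.]]
top 1.1 [[414. 556.]] [[346. 485.]]
top 1.15 [[435. 543.]] [[362. 475.]]
peg top pred [[343. 487.]]
scene 1.0 [[142. 156.]] [[222. 203.]]
scene 1.05 [[161. 172.]] [[237. 215.]]
scene 1.1 [[180. 187.]] [[252. 227.]]
scene 1.15 [[201. 202.]] [[268. 239.]]
peg top pred [[252. 240.]]
18.325
```

View pics/top5.png

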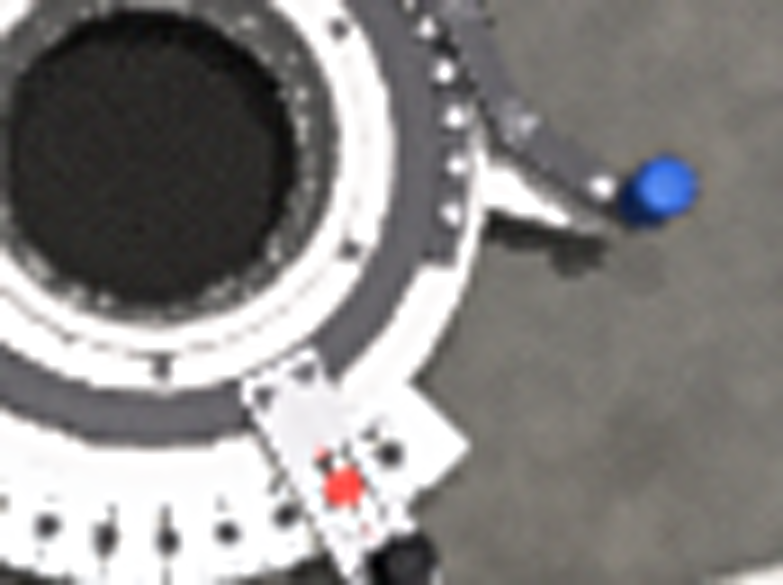

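View pics/scene5.png

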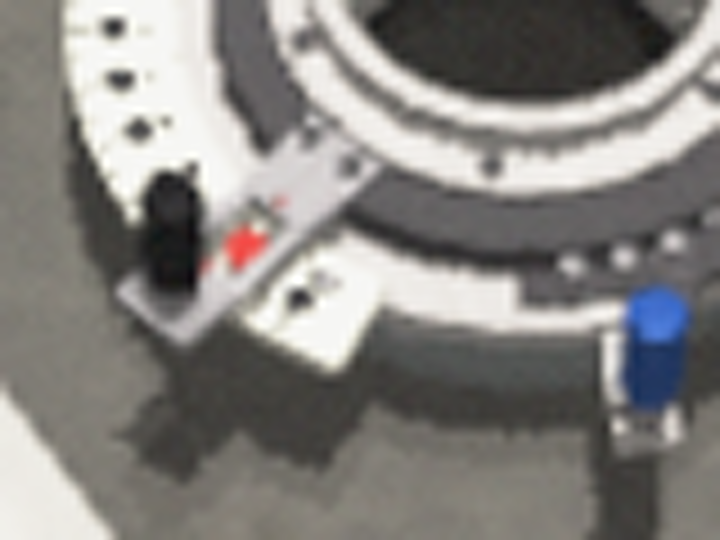

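The peg sits in the window centre: the red marks on the lever's axis line bracket it to about 2 px at 9x zoom, under 1 mm. The knob reads 1.09 rad against 1.10, inside the lock's pull-in range. Now I'll push the lock home from outside.

Run:
```python
from cell import env
from geo import *
from cam import *
a=.37;d=bdir(a);q=quat(d);p=blue(a)+d*.036
env.line_to(p3(p,.18),rot=q,speed=.25)
print("down",env.line_to(p3(p,.098),speed=.1,guard=8))
for a in (.36,.25,.15,.08,.03,0,-.02,-.04):
    d=bdir(a); h=env.line_to(p3(blue(a)+d*.019,.098),rot=quat(d),speed=.03,guard=9)
    s=env.get_state();print(a,h,s["tcp_pos"].round(4),s["force"].round(2))
    if h: break
for n in("scene",):
    f=env.grab_frame(n)
    cv2.imwrite(f"pics/{n}6.png",cv2.resize(f["frame"][230:340,265:412],None,fx=4.6,fy=4.6,interpolation=cv2.INTER_CUBIC))
print(s["clock"])
```

```text
down False
0.36 False [ 0.5746 -0.2638  0.098 ] [ 0.74 -0.58 -0.38]
0.25 False [ 0.5681 -0.258   0.098 ] [ 0.01  0.21 -0.52]
0.15 False [ 0.5629 -0.252   0.098 ] [-0.59  0.15 -0.1 ]
0.08 False [ 0.5596 -0.2475  0.098 ] [ 0.38 -0.01 -0.01]
0.03 False [ 0.5574 -0.2443  0.098 ] [-0.41 -0.75  0.23]
0 False [ 0.5566 -0.2432  0.0982] [ 1.29 -4.54 -2.44]
-0.02 False [ 0.5563 -0.2431  0.0982] [ 3.81 -7.59 -4.38]
-0.04 False [ 0.5561 -0.2431  0.0984] [  4.97 -10.35  -6.68]
23.825
```

View pics/scene6.png

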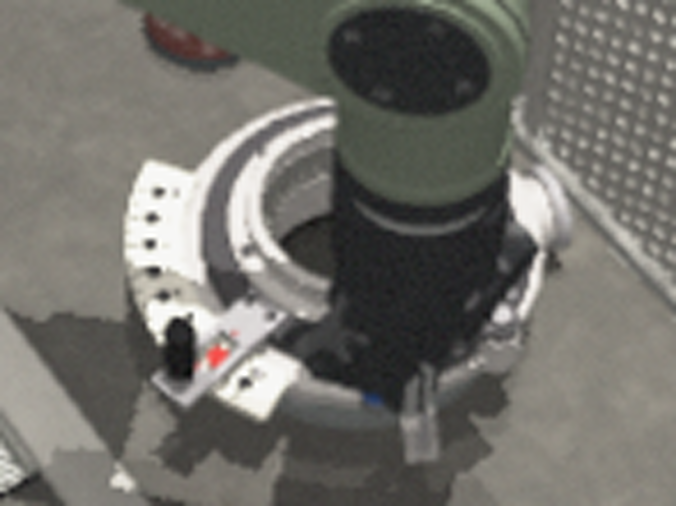

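The force rose against a hard stop at about a=0, which fits home. I'll back off and check that it stands home.

Run:
```python
from cell import env
from geo import *
from cam import *
d=bdir(0);p=blue(0)+d*.04
env.line_to(p3(p,.098),speed=.06)
env.line_to(p3(p,.2),speed=.15)
env.line_to(p3([.42,.12],.22),rot=quat(kdir(.5)),speed=.3)
for n in("top","scene"):
    f=env.grab_frame(n)
    u0,v0,w,h=(350,215,87,65) if n=="top" else (285,280,80,60)
    cv2.imwrite(f"pics/{n}7.png",cv2.resize(f["frame"][v0:v0+h,u0:u0+w],None,fx=9,fy=9,interpolation=cv2.INTER_CUBIC))
    for a in(0,.04,.1,.15):print(n,a,((proj(f,p3(blue(a),.118))-[u0,v0]+.4)*9).round(0))
    b=f["frame"].astype(int);m=(b[...,0]>130)&(b[...,2]<90)&(b[...,0]-b[...,2]>80)
    ys,xs=np.nonzero(m[v0:v0+h,u0:u0+w]);print("blue now",xs.mean()+u0,ys.mean()+v0,len(xs))
    g=np.load(n+"0.npz");b=g["frame"].astype(int);m=(b[...,0]>130)&(b[...,2]<90)&(b[...,0]-b[...,2]>80)
    ys,xs=np.nonzero(m[v0:v0+h,u0:u0+w]);print("blue at start",xs.mean()+u0,ys.mean()+v0,len(xs))
    df=np.abs(f["frame"].astype(int)-g["frame"]).max(2);cv2.imwrite(f"pics/{n}8.png",f["frame"])
s=env.get_state();print(s["clock"],s["force"])
```

```text
top 0 [[563. 236.]]
top 0.04 [[575. 232.]]
top 0.1 [[591. 226.]]
top 0.15 [[605. 220.]]
blue now 412.9655172413793 241.51724137931035 29
blue at start 412.8666666666667 241.53333333333333 30
scene 0 [[567. 228.]]
scene 0.04 [[575. 237.]]
scene 0.1 [[588. 250.]]
scene 0.15 [[599. 260.]]
blue now 347.0 307.0 31
blue at start 347.1 307.03333333333336 30
26.8667 [-0.60155895 -0.15940409  0.31697716]
```

View pics/top7.png

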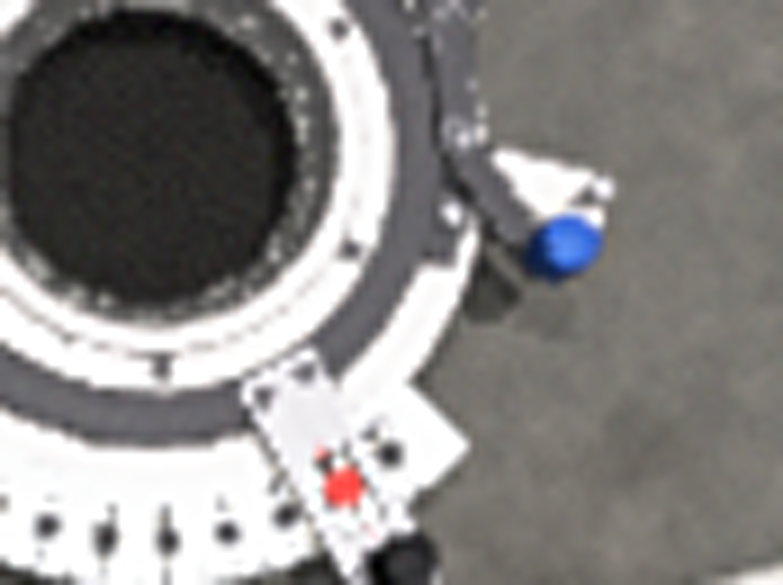

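View pics/scene8.png

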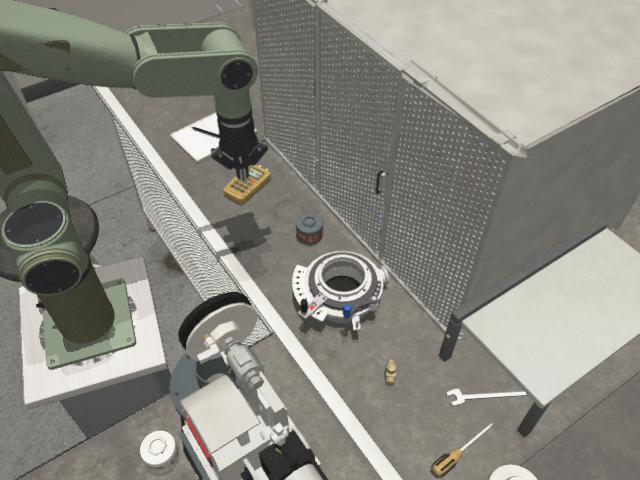

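The blue knob is back at its starting pixels to within 0.1 px in both views. The peg is centred in the window at top7 (343,486), the loose things haven't moved, and the arm is clear of everything. Handing in.

```bash
python3 -c "
from cell import env
print(env.close_job())"
```

```text
the job is handed in; nothing more can be done
None
```

The iris is open at the red peg and locked there; I handed the job in after about 27 s of the 72 s (no verdict is reported).

**What I did:** With the fingers closed, I pushed the lock lever out to about 0.37 rad while the iris was still shut. I then pushed the iris lever round to about 1.09 rad, with the peg in hole 7 at 1.10. Last, I pushed the lock home until the force rose against a hard stop, about 11 N sideways by the wrist sensor.

**Last checks before hand-in:**
- **Lock:** the blue knob was back at its starting pixels to within 0.1 px in both views.
- **Peg:** it stood in the middle of the lever's window to about 1 mm, seen from above.
- **Loose things:** the canister, meter and tee looked unmoved in the picture; I did not measure them again.
- **Arm:** it was clear, with no contact force above the sensor noise.

No check failed. The one small disagreement was in the triangulated heights, which were 1–2 mm off the given values for the knob tops and pivot, and about 5 mm low for the top of the peg. I used the peg's given height for its position, and the hole fit agreed to under 1 mm.

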